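# Stack washed grilling planks crosswise to dry

## Task

The washed wooden grilling planks on the sloping drainer should be stacked to air-dry, crosswise on the two planks that already lie on the worktop. Lay the two long planks square across those two, level, centred, and as far apart as the lower pair (the same pattern turned a quarter); then lay the short wide plank centrally on top, flat and square across the long ones. Set each down gently, leave the two lowest planks where they lie, and do not disturb the mug, the jar or the pepper mill.

Things in the scene. Friction and masses are not known exactly. Their poses are not given: they have to be found in the camera images.
- long_1_mid (a point): loose plain wooden plank, 160 x 34 x 18 mm (long, narrow), about 0.07 kg. The point is its centre; x runs along its length, y across its width, z through its thickness, upward. It starts highest on the drainer, its length level, lying across the slope, so that its y axis slopes 30 degrees (y downhill)
- long_2_mid (a point): second plank just like long_1, with the same axes; it starts in the middle place on the drainer
- cap_mid (a point): loose plain wooden plank, 130 x 50 x 18 mm (shorter and wider than the others), about 0.08 kg. The point is its centre, axes as for long_1. It starts lowest on the drainer; it becomes the top of the stack
- foot_1_mid (a point): loose plain wooden plank, 160 x 34 x 18 mm, lying flat on the worktop (its top 18 mm above it), one of the two that form the lowest layer. The point is its centre; x along its length, y level across it, toward foot_2, z up
- foot_2_mid (a point): twin of foot_1, lying parallel to it on the worktop, 90 mm from it centre to centre in foot_1's +y; same axes. Wall cabinets with bar handles hang over the worktop from about 0.55 m ahead of the robot's base, undersides about 0.52 m above the worktop: cross from side to side low or close to the robot, to keep the wrist clear of them
- drainer: fixed sloping rack of light wood, 102 mm wide (x), 200 long (y), about 150 high; right of the stacking place. Origin under its centre; z up; uphill is -y (the robot's right at yaw 0), slope 30 degrees. Three planks lie level across it, one above another up the slope, their centres 68 to 76 mm apart up the slope, the middle one over the origin
- drainer_gap (a point): point of the drainer in the plane the planks rest on (88 mm above the worktop), midway between its two 12 mm wide rails, whose centre lines are 90 mm apart and run up the slope; same axes as drainer. Between the rails it is free below the planks, so fingers may reach past their undersides. Each plank's downhill edge rests against two pegs (8 mm thick, on the slope 14 mm high) on the rails
- mug: bystander: speckled white mug, 88 mm across, 95 mm high, at the left; origin at its foot
- jar: bystander: dark candle jar with cork lid, 66 mm across, 75 mm high, beyond the work; origin at its foot
- mill: bystander: dark wood pepper mill, 58 mm across, 170 mm high, beyond the work on the right; origin at its foot
Things that resemble listed ones, but are neither listed nor needed, are in the scene too. What is shaped like the part that bears long_2_mid but black is not meant.

How it is judged (in metres and radians):
On the way, in this order (a step that is already met when the one before it is completed fails the run):
1. both long planks lie released across the lowest pair, level and apart ((((x of long_1_mid in the frame of foot_1_mid between 0.027 and 0.063 m and y of long_1_mid in the frame of foot_1_mid between 0.025 and 0.065 m and z of long_1_mid in the frame of foot_1_mid between 0.014 and 0.022 m and (angle between long_1_mid's own z axis and vertical below 0.06 rad or angle between long_1_mid's own z axis and vertical above 3.08 rad) and angle between the x axis of long_1_mid and the x axis of foot_1_mid, either way round above 1.396 rad) and (x of long_2_mid in the frame of foot_1_mid between -0.063 and -0.027 m and y of long_2_mid in the frame of foot_1_mid between 0.025 and 0.065 m and z of long_2_mid in the frame of foot_1_mid between 0.014 and 0.022 m and (angle between long_2_mid's own z axis and vertical below 0.06 rad or angle between long_2_mid's own z axis and vertical above 3.08 rad) and angle between the x axis of long_2_mid and the x axis of foot_1_mid, either way round above 1.396 rad)) or ((x of long_1_mid in the frame of foot_1_mid between -0.063 and -0.027 m and y of long_1_mid in the frame of foot_1_mid between 0.025 and 0.065 m and z of long_1_mid in the frame of foot_1_mid between 0.014 and 0.022 m and (angle between long_1_mid's own z axis and vertical below 0.06 rad or angle between long_1_mid's own z axis and vertical above 3.08 rad) and angle between the x axis of long_1_mid and the x axis of foot_1_mid, either way round above 1.396 rad) and (x of long_2_mid in the frame of foot_1_mid between 0.027 and 0.063 m and y of long_2_mid in the frame of foot_1_mid between 0.025 and 0.065 m and z of long_2_mid in the frame of foot_1_mid between 0.014 and 0.022 m and (angle between long_2_mid's own z axis and vertical below 0.06 rad or angle between long_2_mid's own z axis and vertical above 3.08 rad) and angle between the x axis of long_2_mid and the x axis of foot_1_mid, either way round above 1.396 rad))) and contact force between each of long_1, long_2 and the fingers below 0.1 N), for 0.2 s.
2. the short wide plank lies released across the long ones ((((x of long_1_mid in the frame of foot_1_mid between 0.027 and 0.063 m and y of long_1_mid in the frame of foot_1_mid between 0.025 and 0.065 m and z of long_1_mid in the frame of foot_1_mid between 0.014 and 0.022 m and (angle between long_1_mid's own z axis and vertical below 0.06 rad or angle between long_1_mid's own z axis and vertical above 3.08 rad) and angle between the x axis of long_1_mid and the x axis of foot_1_mid, either way round above 1.396 rad) and (x of long_2_mid in the frame of foot_1_mid between -0.063 and -0.027 m and y of long_2_mid in the frame of foot_1_mid between 0.025 and 0.065 m and z of long_2_mid in the frame of foot_1_mid between 0.014 and 0.022 m and (angle between long_2_mid's own z axis and vertical below 0.06 rad or angle between long_2_mid's own z axis and vertical above 3.08 rad) and angle between the x axis of long_2_mid and the x axis of foot_1_mid, either way round above 1.396 rad)) or ((x of long_1_mid in the frame of foot_1_mid between -0.063 and -0.027 m and y of long_1_mid in the frame of foot_1_mid between 0.025 and 0.065 m and z of long_1_mid in the frame of foot_1_mid between 0.014 and 0.022 m and (angle between long_1_mid's own z axis and vertical below 0.06 rad or angle between long_1_mid's own z axis and vertical above 3.08 rad) and angle between the x axis of long_1_mid and the x axis of foot_1_mid, either way round above 1.396 rad) and (x of long_2_mid in the frame of foot_1_mid between 0.027 and 0.063 m and y of long_2_mid in the frame of foot_1_mid between 0.025 and 0.065 m and z of long_2_mid in the frame of foot_1_mid between 0.014 and 0.022 m and (angle between long_2_mid's own z axis and vertical below 0.06 rad or angle between long_2_mid's own z axis and vertical above 3.08 rad) and angle between the x axis of long_2_mid and the x axis of foot_1_mid, either way round above 1.396 rad))) and x of cap_mid in the frame of foot_1_mid between -0.02 and 0.02 m and y of cap_mid in the frame of foot_1_mid between 0.025 and 0.065 m and z of cap_mid in the frame of foot_1_mid between 0.031 and 0.041 m and (angle between cap_mid's own z axis and vertical below 0.06 rad or angle between cap_mid's own z axis and vertical above 3.08 rad) and angle between the x axis of cap_mid and the x axis of foot_1_mid, either way round below 0.175 rad and contact force between cap and the fingers below 0.1 N), for 0.2 s.
At the end, for the whole second after the job is handed in: Long planks flat on the lowest pair, square to it (10 deg), centres 45 mm (+-18) either side of its middle, centred over it (20 mm); wide plank flat on them, parallel to the lowest (10 deg), centred (20 mm); all at rest; lowest planks moved < 15 mm, mug, jar and mill < 30 mm ((((x of long_1_mid in the frame of foot_1_mid between 0.027 and 0.063 m and y of long_1_mid in the frame of foot_1_mid between 0.025 and 0.065 m and z of long_1_mid in the frame of foot_1_mid between 0.014 and 0.022 m and (angle between long_1_mid's own z axis and vertical below 0.06 rad or angle between long_1_mid's own z axis and vertical above 3.08 rad) and angle between the x axis of long_1_mid and the x axis of foot_1_mid, either way round above 1.396 rad) and (x of long_2_mid in the frame of foot_1_mid between -0.063 and -0.027 m and y of long_2_mid in the frame of foot_1_mid between 0.025 and 0.065 m and z of long_2_mid in the frame of foot_1_mid between 0.014 and 0.022 m and (angle between long_2_mid's own z axis and vertical below 0.06 rad or angle between long_2_mid's own z axis and vertical above 3.08 rad) and angle between the x axis of long_2_mid and the x axis of foot_1_mid, either way round above 1.396 rad)) or ((x of long_1_mid in the frame of foot_1_mid between -0.063 and -0.027 m and y of long_1_mid in the frame of foot_1_mid between 0.025 and 0.065 m and z of long_1_mid in the frame of foot_1_mid between 0.014 and 0.022 m and (angle between long_1_mid's own z axis and vertical below 0.06 rad or angle between long_1_mid's own z axis and vertical above 3.08 rad) and angle between the x axis of long_1_mid and the x axis of foot_1_mid, either way round above 1.396 rad) and (x of long_2_mid in the frame of foot_1_mid between 0.027 and 0.063 m and y of long_2_mid in the frame of foot_1_mid between 0.025 and 0.065 m and z of long_2_mid in the frame of foot_1_mid between 0.014 and 0.022 m and (angle between long_2_mid's own z axis and vertical below 0.06 rad or angle between long_2_mid's own z axis and vertical above 3.08 rad) and angle between the x axis of long_2_mid and the x axis of foot_1_mid, either way round above 1.396 rad))) and x of cap_mid in the frame of foot_1_mid between -0.02 and 0.02 m and y of cap_mid in the frame of foot_1_mid between 0.025 and 0.065 m and z of cap_mid in the frame of foot_1_mid between 0.031 and 0.041 m and (angle between cap_mid's own z axis and vertical below 0.06 rad or angle between cap_mid's own z axis and vertical above 3.08 rad) and angle between the x axis of cap_mid and the x axis of foot_1_mid, either way round below 0.175 rad and linear speed of each of long_1, long_2, cap below 0.02 m/s and distance of each of foot_1_mid, foot_2_mid from where it was at the start of the episode below 0.015 m and distance of each of mug, jar, mill from where it was at the start of the episode below 0.03 m); the robot touches nothing.
It fails at once if a plank of the lowest layer is shifted more than 15 mm (distance of any of foot_1_mid, foot_2_mid from where it was at the start of the episode above 0.015 m).
It fails at once if a plank is set down hard: something presses the lowest layer or the laid planks with more than 30 N (contact force between any of long_1, long_2 and foot_1 above 30 N or contact force between any of long_1, long_2 and foot_2 above 30 N or contact force between cap and long_1 above 30 N or contact force between cap and long_2 above 30 N).
It fails at once if the mug, jar or pepper mill is disturbed (distance of any of mug, jar, mill from where it was at the start of the episode above 0.03 m or angle between any of mug, jar, mill's own z axis and vertical above 0.5 rad).
It also fails if it takes over 61 s, if anything falls off the work surface, if the arm or the gripper's body presses on something with over 40 N, if the wrist force passes 120 N, or if a joint passes its speed limit or range.

## Robot

A 6-joint arm with a two-finger parallel gripper is mounted at the origin on a cart in front of the work surface, level with it; the furniture and walls round the work are solid. World frame = base frame: x ahead of the robot, y to its left, z up, the work surface at z = 0. Lengths are in mm, angles in rad, forces in N, time in s.
With the tool pointing down it reaches from about 350 to 775 mm from the base axis. Payload 7.3 kg.
Tool frame: the origin (TCP) lies on the centre line of the jaws, within the pads' length; the fingertips stand 8 mm ahead of it and the grasp point (between the pads) lies 11 mm behind it (env.tip_extent is the distance from the TCP to the fingertips, in mm); z points along the fingers, y is the line along which they close (so a half turn about z gives the same grasp; the last joint's range is limited). The gripper opens to 92 mm and grips with 3 to 60 N. Pads are 19 mm wide; open, the fingers measure 130 mm over their backs; the gripper's body (75 mm by 190 mm) begins 47 mm behind the grasp point.
Start: joints at [-1.29, 0.342, 1.524, -0, 1.275, -0.146], TCP at [217.353, -477.914, 234.741] pointing down, gripper open.
Joint ranges: [-2.53, 2.53], [-0.77, 2.02], [0.04, 2.7], [-1, 4.14], [0.28, 2.66], [-3.11, 3.11]. Speed limits (rad/s): [2.57, 2.57, 3.14, 3.14, 3.14, 3.14].

## Interface

Orientations are given as a unit quaternion [x, y, z, w].
In Python, from rig import env, vision, workorder gives the robot as it stands.
- The arm moves only by the shell command python3 -m handwheel 'ROWS' [OPENING]. ROWS is JSON, a list that holds one entry, the list of rows, each a list of 4 numbers: the shift along the tool's x, y, z in mm, then the turn about the tool's z in degrees. In form: [[[x, y, z, spin], ...]]. A call has 1 to 12 rows; each row is the pose to reach, as a shift and turn from the pose commanded when the call began, along the tool's axes at that moment; what a row does not reach only later rows make up. A row lasts 1/12 s, in which the tool goes at most 41.7 mm and 7.16 degrees, less where a joint would pass 70% of its speed; a pose out of reach is approached as far as the arm can. A call with a gripper value outside its range is refused whole. OPENING is the closure in counts, from 0 (fully open) to 255 (shut), set as the call begins (- or left out, the last holds). The fingers move at their own pace and stop on an object; the grip force is fixed at half the most. Time passes only in rows, so rows that repeat a pose let the fingers close. It gives the time, the measured TCP pose, the force, the opening and the grip force at its end, in the units of the state.
- env.state(): the state, without advancing time (a new reading comes with each control period).
- vision.grab_frame(name): name is "side" or "top"; returns a dict with "frame" (480x640x3 uint8, red, green, blue), "range_z" (480x640 float32, mm along the optical axis (not along the pixel's ray), 0 where there is no reading), "mtx" (3x3 intrinsics, pixels), "R" (3x3) and "t" (3): a world point X has camera coordinates R X + t. Camera axes: x right, y down, z forward; pixel columns grow to the right and rows downward; lengths in mm; the calibration is good to about 2 mm. A picture is of the moment at which its call begins.
- workorder.job_done(): hands the job in; it is judged then, once.
Trained networks look in the newest picture that a camera, given by its name, has taken for a name from the list of things; names that differ only in an ending like _2 or _b are one class to them, and where a whole thing is asked for, a point or a joint stands for the part that bears it (a point fixed in the world has none). Each returns a list of dicts, best first, with "conf" (0 to 1); they miss things now and then, are a little off and sometimes report something else, mostly with a low value. They report only what shows in the picture. A call takes as long as a camera call. They do not tell look-alikes from the thing itself.
- vision.find_in(query, camera): "bbox" ([centre column, centre row, width, height] in pixels, round what is visible of it).
- vision.regions_of(query, camera): "mask" (480x640 bool, what is visible of it) and "bbox" ([centre column, centre row, width, height] in pixels, round what is visible of it).
The state is a dict: "time": time; "q": joint angles; "qvel": joint speeds; "joint_efforts": joint torques, N m; "ee_pos": TCP position; "tool_rot": TCP orientation; "contact_force": force on the tool from outside, world axes, zero at the start; "ft_torque": the same for the moment, N m; "grip_width": opening from 0.0 (shut) to 1.0 (fully open); "gripper_force": force on a finger pad.
Only numpy, scipy, OpenCV 4.12 (cv2) and the standard library are available. Lean on these libraries where they do the work, as an engineer would, in place of code of your own. Each camera call takes 0.05 s, during which the arm holds its last target. There are 200 camera calls.

## Working session

There is one attempt and no reset: what is moved stays moved. The work goes in short steps, Python scripts to look and compute and a shell command to move; the robot and the scene stay as the last step left them, time stands still between calls to the robot, and variables do not carry over. Pictures are saved under pics/ and viewed, at most 10 in all, crops included, and the job is handed in when it is done.

```bash
mkdir -p pics; ls
python3 - <<'E'
from rig import env, vision
import cv2,pickle,numpy as np
s=env.state();print(s, env.tip_extent)
for c in("side","top"):
    f=vision.grab_frame(c);pickle.dump(f,open(f"{c}.pkl","wb"))
    cv2.imwrite(f"pics/{c}0.png",f["frame"][...,::-1]);print(c,f["R"],f["t"],f["mtx"])
    for q in("long_1_mid","cap_mid","foot_1_mid"):
        print(c,q,[(round(r["conf"],2),np.round(r["bbox"]).tolist()) for r in vision.find_in(q,c)])
E
```

```text
pics
{'time': 0.0, 'q': array([-1.28967343e+00,  3.42039038e-01,  1.52644567e+00,  3.22514601e-04,
        1.27539746e+00, -1.46002882e-01]), 'qvel': array([-0.0013055 ,  0.00089616, -0.00203196,  0.00159625, -0.00087119,
       -0.0003209 ]), 'joint_efforts': array([-8.76017399e-01, -4.14287102e+01, -2.61442226e+01, -1.11180539e-01,
        5.94280148e-02, -1.62072010e-04]), 'ee_pos': array([ 217.29801253, -476.76887047,  233.90136819]), 'tool_rot': array([ 9.77291323e-01,  2.11896992e-01,  7.65858166e-05, -1.15255904e-03]), 'contact_force': array([-0.65198326, -0.52613117, -0.09521488]), 'ft_torque': array([-0.04514296, -0.05503208,  0.04120256]), 'gripper_force': 0.0, 'grip_width': 0.9984879790192104} 8.0
side [[-0.89992719 -0.43565312  0.01836887]
 [-0.34247227  0.68011329 -0.64819647]
 [ 0.2698959  -0.58962045 -0.76125155]] [ 508.73845719  177.92986993 1264.65615324] [[472.01460014   0.         314.10573348]
 [  0.         472.01460014 231.98419322]
 [  0.           0.           1.        ]]
side long_1_mid [(0.82, [396.0, 148.0, 46.0, 27.0]), (0.25, [318.0, 282.0, 55.0, 32.0])]
side cap_mid [(0.63, [377.0, 184.0, 43.0, 30.0]), (0.51, [384.0, 176.0, 60.0, 63.0])]
side foot_1_mid [(0.58, [319.0, 284.0, 58.0, 30.0])]
top [[-0.00223831 -0.99997654 -0.00647378]
 [-0.99487693  0.0028811  -0.10105242]
 [ 0.1010687   0.00621443 -0.99486004]] [ 114.88933209  533.29591063 1473.95249316] [[437.04380759   0.         327.0347487 ]
 [  0.         437.04380759 239.1711133 ]
 [  0.           0.           1.        ]]
top long_1_mid [(0.94, [464.0, 268.0, 16.0, 51.0])]
top cap_mid [(0.73, [419.0, 262.0, 17.0, 40.0])]
top foot_1_mid [(0.56, [310.0, 262.0, 13.0, 48.0])]
```

View pics/top0.png

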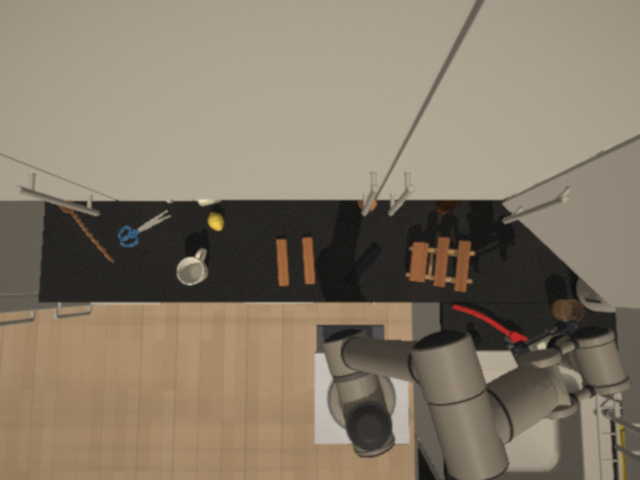

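View pics/side0.png

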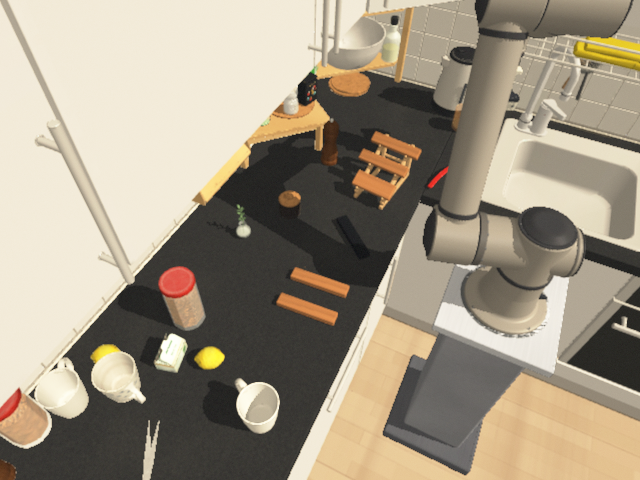

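The top view shows feet at about (282,262) and (308,260), and the drainer planks at (463,265), (441,262) and (418,262). The side view shows a black look-alike plank on the worktop at (352,236), between the feet and the drainer.

```bash
cat > h.py <<'E'
import cv2,numpy as np,pickle
def world(f):
    z=f["range_z"].astype(float);v,u=np.indices(z.shape);K=f["mtx"]
    P=np.stack([(u-K[0,2])/K[0,0]*z,(v-K[1,2])/K[1,1]*z,z],-1)
    return (P-f["t"])@f["R"]
def planks(f,xr=(300,700),yr=(-600,250),zmin=6,zmax=250,amin=150):
    W=world(f);hsv=cv2.cvtColor(f["frame"],cv2.COLOR_RGB2HSV);h,s,v=[hsv[...,i].astype(int) for i in range(3)]
    m=(h<14)&(s>120)&(v>70)&(f["range_z"]>0)&(W[...,0]>xr[0])&(W[...,0]<xr[1])&(W[...,1]>yr[0])&(W[...,1]<yr[1])&(W[...,2]>zmin)&(W[...,2]<zmax)
    n,l,st,c=cv2.connectedComponentsWithStats(m.astype(np.uint8),connectivity=4)
    for i in range(1,n):
        if st[i,4]<amin: continue
        P=W[l==i]
        (cx,cy),(a,b),th=cv2.minAreaRect(P[:,:2].astype(np.float32))
        if a<b: a,b,th=b,a,th+90
        A=np.c_[P[:,:2]-P[:,:2].mean(0),np.ones(len(P))];g=np.linalg.lstsq(A,P[:,2],rcond=None)[0]
        print("px",c[i].round(),"n",st[i,4],"ctr",round(cx),round(cy),"med",np.median(P,0).round(1),"LxW",round(a),round(b),"yaw",round((th+90)%180-90,1),"slope",g.round(2))
E
python3 - <<'E'
from h import *
for c in("top","side"):
    print(c);f=pickle.load(open(c+".pkl","rb"));planks(f)
f=pickle.load(open("side.pkl","rb"));W=world(f)
for u,v in((352,236),(340,218),(364,252),(331,130),(290,203),(260,405),(328,160)): print(u,v,W[v,u].round())
f=pickle.load(open("top.pkl","rb"));W=world(f)
for u,v in((360,255),(345,240),(370,270)):print(u,v,W[v,u].round())
E
```

```text
top
px [309. 260.] n 457 ctr 463 179 med [459.7 176.   17.2] LxW 162 38 yaw 4.6 slope [-1.000e-02 -1.000e-02  1.743e+01]
px [441. 262.] n 552 ctr 452 -259 med [ 450.8 -257.3  103.3] LxW 160 37 yaw -6.8 slope [-6.0000e-02 -4.3000e-01  1.0328e+02]
px [462. 266.] n 597 ctr 437 -316 med [ 436.2 -314.4  137.4] LxW 160 37 yaw -7.3 slope [-6.0000e-02 -3.1000e-01  1.3665e+02]
px [419. 262.] n 601 ctr 454 -192 med [ 452.9 -191.    66.8] LxW 130 50 yaw -7.9 slope [-0.07 -0.49 65.67]
side
px [396. 145.] n 555 ctr 438 -313 med [ 435.2 -310.4  135.4] LxW 160 37 yaw -7.3 slope [-7.000e-02 -5.700e-01  1.349e+02]
px [383. 163.] n 525 ctr 463 -281 med [ 450.1 -252.9  101.5] LxW 186 87 yaw -11.2 slope [-3.0000e-02 -1.5000e-01  1.0054e+02]
px [373. 184.] n 633 ctr 457 -190 med [ 454.2 -186.7   63.6] LxW 132 47 yaw -8.0 slope [-0.07 -0.59 63.32]
px [320. 281.] n 678 ctr 463 177 med [461.6 180.9  17.3] LxW 161 39 yaw 4.5 slope [ 1.000e-02 -1.000e-01  1.672e+01]
352 236 [445.  -3.  19.]
340 218 [503. -49.  22.]
364 252 [391.  36.  18.]
331 130 [ 642. -275.  144.]
290 203 [647.  -2.  63.]
260 405 [439. 539.   9.]
328 160 [ 647. -275.   18.]
360 255 [481.  -1.  -4.]
345 240 [533.  51.  -1.]
370 270 [429. -36.  -6.]
```

```bash
cat > d.py <<'E'
# d.py x y z phi : shift in tool axes + spin from the present pose
import sys,numpy as np
from rig import env
from scipy.spatial.transform import Rotation as Q
s=env.state();R=Q.from_quat(s["tool_rot"]).as_matrix();p=s["ee_pos"]
phi=np.degrees(np.arctan2(R[1,0],R[0,0]))
print("t",round(s["time"],2),"p",p.round(1),"phi",round(phi,1),"w",round(s["grip_width"]*92,1),"F",s["contact_force"].round(1))
a=list(map(float,sys.argv[1:]))
for i in range(0,len(a),4): print((R.T@(np.array(a[i:i+3])-p)).round(1),"spin",round((phi-a[i+3]+180)%360-180,1))
E
python3 d.py 437 -318 190 -7.5 437 -318 122 -7.5
python3 - <<'E'
from h import *
for c in("top","side"):
    f=pickle.load(open(c+".pkl","rb"));planks(f,yr=(100,400))
E
```

```text
t 0.4 p [ 217.4 -477.   234. ] phi 24.5 w 92.0 F [-0.  -0.1  0.7]
[265.7 -53.7  44.3] spin 32.0
[265.7 -53.6 112.3] spin 32.0
px [309. 260.] n 457 ctr 463 179 med [459.7 176.   17.2] LxW 162 38 yaw 4.6 slope [-1.000e-02 -1.000e-02  1.743e+01]
px [283. 262.] n 463 ctr 457 267 med [453.2 265.9  17.3] LxW 161 35 yaw 3.8 slope [-1.000e-02  3.000e-02  1.706e+01]
px [320. 281.] n 678 ctr 463 177 med [461.6 180.9  17.3] LxW 161 39 yaw 4.5 slope [ 1.000e-02 -1.000e-01  1.672e+01]
px [307. 308.] n 760 ctr 457 268 med [456.4 270.6  17.7] LxW 159 35 yaw 4.1 slope [ 1.000e-02 -1.100e-01  1.701e+01]
```

```bash
python3 -m handwheel '[[[38,-8,6,7],[76,-15,12,14],[114,-23,18,21],[152,-31,24,28],[190,-39,30,32],[228,-46,37,32],[266,-54,44,32],[266,-54,44,32]]]' 105; python3 d.py 437 -318 122 -7.5
```

```text
time: 1.07
ee_pos: [441.8, -315.1, 189.9]
tool_rot: [0.998, -0.063, 0.001, -0.001]
contact_force: [0.5, 1.3, 0.1]
grip_width: 0.59
gripper_force: 0.0
t 1.07 p [ 441.8 -315.1  189.9] phi -7.3 w 54.3 F [0.5 1.3 0.1]
[-4.5  3.6 67.9] spin 0.2
```

```bash
python3 -m handwheel '[[[0,0,20,0],[0,0,25,0]]]'; python3 d.py 437 -318 122 -7.5
```

```text
time: 1.23
ee_pos: [437.4, -318.4, 164.1]
tool_rot: [0.998, -0.065, -0.001, -0.0]
contact_force: [-0.0, -0.1, 0.0]
grip_width: 0.589
gripper_force: 0.0
t 1.23 p [ 437.4 -318.4  164.1] phi -7.4 w 54.2 F [-0.  -0.1  0. ]
[-0.3 -0.3 42.1] spin 0.1
```

Measured lag settles in one or two rows. Now descend, then close.

```bash
python3 -m handwheel '[[[0,0,15,0],[0,0,30,0],[0,0,42,0],[0,0,42,0]]]'; python3 -m handwheel '[[[0,0,0,0],[0,0,0,0],[0,0,0,0],[0,0,0,0],[0,0,0,0]]]' 255
python3 - <<'E'
from rig import vision
import cv2
f=vision.grab_frame("side")
cv2.imwrite("pics/g1.png",cv2.resize(f["frame"][90:220,310:470,::-1],(640,520)))
E
```

```text
time: 1.57
ee_pos: [435.8, -318.9, 121.9]
tool_rot: [0.998, -0.066, -0.002, -0.001]
contact_force: [-0.2, 0.7, 0.1]
grip_width: 0.589
gripper_force: 0.0
time: 1.98
ee_pos: [437.6, -316.7, 125.1]
tool_rot: [0.998, -0.066, 0.0, -0.002]
contact_force: [0.8, 10.1, 5.2]
grip_width: 0.394
gripper_force: 30.0
```

View pics/g1.png

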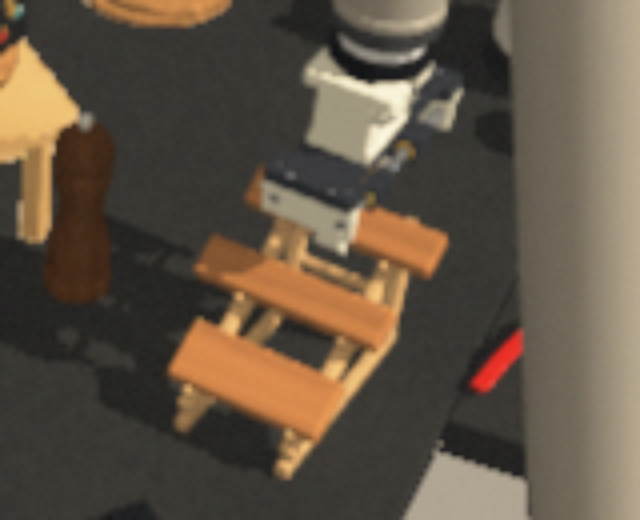

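The gripper at (330,180) in the crop holds the top plank about centrally. Its width of 36 mm means the plank has rolled. Lift it and look.

```bash
python3 -m handwheel '[[[0,0,-10,0],[0,0,-30,0],[0,0,-60,0],[0,0,-80,0]]]'
python3 - <<'E'
from rig import vision
import cv2
f=vision.grab_frame("side")
cv2.imwrite("pics/g2.png",cv2.resize(f["frame"][90:220,310:470,::-1],(640,520)))
E
python3 d.py 440 -300 205 -7.5 460 108 60 0 460 108 28 0
```

```text
time: 2.37
ee_pos: [437.6, -319.6, 207.2]
tool_rot: [0.998, -0.066, 0.001, 0.001]
contact_force: [0.4, -0.3, 0.5]
grip_width: 0.39
gripper_force: 30.0
t 2.42 p [ 439.  -320.9  211. ] phi -7.6 w 36.2 F [ 1.5 -0.8  2.3]
[ -1.8 -20.9   5.9] spin -0.1
[ -36.8 -429.   147.8] spin -7.6
[ -37.1 -429.2  179.8] spin -7.6
```

View pics/g2.png

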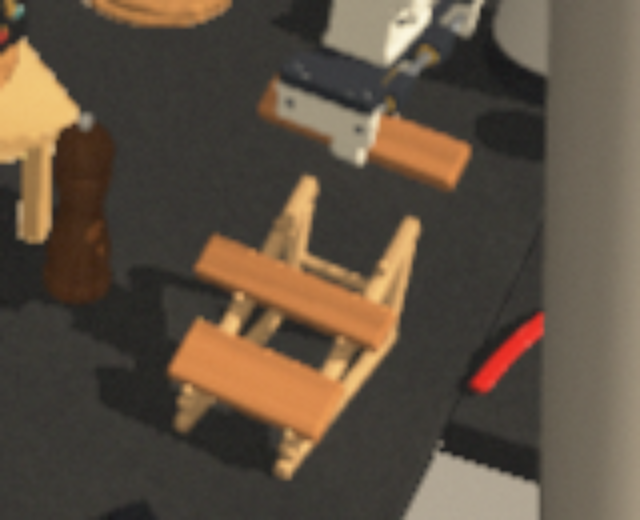

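The plank is held at about (365,135) in the crop, clear of the rack. I'll measure its roll from the depth image.

```bash
cat > roll.py <<'E'
import sys
from h import *
from rig import vision,env
p=env.state()["ee_pos"]
for c in("side","top"):
    f=vision.grab_frame(c);print(c);planks(f,xr=(p[0]-130,p[0]+130),yr=(p[1]-100,p[1]+100),zmin=p[2]-35,zmax=p[2]+45,amin=25)
E
python3 roll.py
```

```text
side
px [415. 126.] n 272 ctr 394 -312 med [ 392.6 -310.3  222.1] LxW 68 35 yaw -3.9 slope [-6.0000e-02 -6.4000e-01  2.2124e+02]
top
px [474. 243.] n 102 ctr 500 -327 med [ 503.5 -325.4  221.2] LxW 34 30 yaw -5.2 slope [-4.0000e-02 -5.4000e-01  2.2134e+02]
```

The slope is still about 30° in the grip. Carry the plank to the free worktop at y≈108, where it can be laid flat before stacking.

```bash
python3 -m handwheel '[[[-3,-39,0,-2],[-6,-78,0,-4],[-9,-117,0,-6],[-12,-156,0,-8],[-15,-195,10,-10],[-18,-234,30,-11.5],[-21,-270,55,-11.5],[-24,-306,75,-11.5],[-28,-342,95,-11.5],[-32,-380,115,-11.5],[-37,-410,135,-11.5],[-37,-429,155,-11.5]]]';  python3 -m handwheel '[[[0,0,8,0],[0,0,8,0]]]'; python3 d.py 460 108 14 4
```

```text
time: 3.52
ee_pos: [455.1, 114.3, 47.0]
tool_rot: [0.999, 0.035, -0.001, -0.0]
contact_force: [-0.4, 0.5, -0.7]
grip_width: 0.397
gripper_force: 30.0
time: 3.68
ee_pos: [454.9, 111.9, 38.5]
tool_rot: [0.999, 0.036, -0.003, 0.0]
contact_force: [-0.5, -0.8, -0.6]
grip_width: 0.391
gripper_force: 30.0
t 3.68 p [454.9 111.9  38.5] phi 4.1 w 36.0 F [-0.5 -0.8 -0.6]
[ 4.9  4.3 24.4] spin 0.1
```

```bash
python3 -m handwheel '[[[2,2,12,0],[4,3,20,0],[4,3,25,0],[4,3,27,0],[4,3,27,0]]]'; python3 -m handwheel '[[[0,0,0,0],[0,0,0,0],[0,0,0,0],[0,0,0,0],[0,0,0,0]]]' 100; python3 roll.py; python3 d.py 460 108 12 4
```

```text
time: 4.1
ee_pos: [460.9, 108.1, 13.6]
tool_rot: [0.999, 0.034, -0.0, 0.0]
contact_force: [-0.9, -0.4, -1.1]
grip_width: 0.392
gripper_force: 30.0
time: 4.52
ee_pos: [461.1, 108.8, 14.0]
tool_rot: [0.999, 0.035, 0.0, 0.0]
contact_force: [0.6, -1.0, -0.7]
grip_width: 0.604
gripper_force: 0.0
side
px [308. 253.] n 85 ctr 534 106 med [532.7 108.4  16.9] LxW 38 29 yaw -86.5 slope [-0.4  -0.15 15.05]
px [349. 267.] n 249 ctr 412 98 med [409.  102.9  16.8] LxW 60 39 yaw 0.8 slope [ 0.05 -0.26 14.35]
px [319. 282.] n 763 ctr 466 179 med [461.6 183.8  17. ] LxW 167 39 yaw 3.1 slope [ 1.000e-02 -2.400e-01  1.507e+01]
top
px [305. 240.] n 34 ctr 533 188 med [534.9 191.5  18. ] LxW 37 21 yaw -50.2 slope [-0.16 -0.27 17.4 ]
t 4.62 p [461.1 108.8  13.9] phi 4.0 w 56.2 F [0.1 0.6 0.2]
[-1.1  0.7  1.9] spin -0.0
```

Flat on the worktop (top at 17 mm). Regrip, lift and turn.

```bash
python3 -m handwheel '[[[-0,0,1,0],[0,0,1,0],[0,0,1,0],[0,0,1,0],[0,0,1,0]]]' 255; python3 -m handwheel '[[[0,0,-10,0],[0,0,-40,0],[0,0,-72,0]]]'; python3 d.py 415 219.5 85 94.2 505 226 85 94.2
```

```text
time: 5.03
ee_pos: [460.9, 108.8, 12.6]
tool_rot: [0.999, 0.035, -0.0, 0.0]
contact_force: [-0.4, 0.7, -0.5]
grip_width: 0.368
gripper_force: 30.0
time: 5.28
ee_pos: [459.7, 108.7, 84.9]
tool_rot: [0.999, 0.034, -0.002, 0.0]
contact_force: [0.7, 0.1, -0.3]
grip_width: 0.367
gripper_force: 30.0
t 5.28 p [459.7 108.7  84.9] phi 3.9 w 33.7 F [ 0.7  0.1 -0.3]
[-3.700e+01 -1.137e+02  1.000e-01] spin -90.3
[  53.3 -113.9   -0.3] spin -90.3
```

```bash
python3 -m handwheel '[[[5,-10,0,-7],[9,-19,0,-14],[14,-29,0,-21],[18,-38,0,-28],[23,-48,0,-35],[27,-57,0,-42],[32,-67,0,-49],[36,-76,0,-56],[41,-86,0,-63],[45,-95,0,-70],[49,-105,0,-77],[53,-114,0,-84]]]';python3 -m handwheel '[[[0,0,0,-6.3],[0,0,10,-6.3],[0,0,10,-6.3]]]'; python3 d.py 505 226 31 94.2
```

```text
time: 6.28
ee_pos: [506.0, 226.8, 85.4]
tool_rot: [0.717, 0.697, 0.0, 0.0]
contact_force: [-0.3, 0.0, -0.6]
grip_width: 0.364
gripper_force: 30.0
time: 6.53
ee_pos: [505.0, 225.9, 73.4]
tool_rot: [0.682, 0.732, -0.001, -0.001]
contact_force: [-1.0, 0.3, -1.8]
grip_width: 0.368
gripper_force: 30.0
t 6.53 p [505.  225.9  73.4] phi 94.1 w 33.9 F [-1.   0.3 -1.8]
[ 0.2  0.2 42.4] spin -0.1
```

Run:
```python
from h import *
from rig import vision
import cv2
for c in("side","top"):
    f=vision.grab_frame(c);print(c);planks(f,xr=(380,620),yr=(100,340),zmin=4,amin=40)
    if c=="top": cv2.imwrite("pics/p1.png",cv2.resize(f["frame"][200:320,240:360,::-1],(480,480)))
```

```text
side
px [302. 301.] n 1031 ctr 459 275 med [484.  272.5  19.7] LxW 153 90 yaw -14.0 slope [ 0.46 -0.25 41.17]
px [329. 285.] n 433 ctr 441 185 med [429.7 183.1  17.2] LxW 117 85 yaw 42.5 slope [-0.02  0.14 16.7 ]
top
px [314. 245.] n 68 ctr 513 157 med [509.  156.5  78.4] LxW 46 21 yaw 4.8 slope [-0.64 -0.31 74.11]
```

```bash
cat > ends.py <<'E'
# ends of a held/laid plank along y: points in a height band around x
import sys
from h import *
from rig import vision
x0,x1,z0,z1=map(float,sys.argv[1:5])
for c in("side","top"):
    f=vision.grab_frame(c);W=world(f);hsv=cv2.cvtColor(f["frame"],cv2.COLOR_RGB2HSV)
    m=(hsv[...,0]<14)&(hsv[...,1]>120)&(hsv[...,2]>60)&(W[...,2]>z0)&(W[...,2]<z1)&(W[...,0]>x0)&(W[...,0]<x1)&(W[...,1]>90)&(W[...,1]<360)
    P=W[m];print(c,m.sum(),"y",np.percentile(P[:,1],[0,2,98,100]).round() if len(P) else "", "x",np.percentile(P[:,0],[2,98]).round() if len(P) else "")
E
python3 ends.py 470 540 66 90
```

```text
side 420 y [196. 216. 307. 308.] x [483. 519.]
top 61 y [146. 147. 166. 167.] x [493. 522.]
```

Held plank ends are at y = 146 and 308, so it is centred at 227. Lower gently and release.

```bash
python3 -m handwheel '[[[0,0,15,0],[0,0,28,0],[0,0,36,0],[0,0,39,0],[0,0,40.5,0],[0,0,41.5,0],[0,0,42.2,0],[0,0,42.8,0],[0,0,42.8,0]]]'; python3 d.py 505 226 31 94.2
```

```text
time: 7.48
ee_pos: [506.2, 226.2, 32.2]
tool_rot: [0.68, 0.733, 0.0, 0.0]
contact_force: [-0.2, -0.8, -1.1]
grip_width: 0.368
gripper_force: 30.0
t 7.48 p [506.2 226.2  32.2] phi 94.2 w 33.8 F [-0.2 -0.8 -1.1]
[-0.1 -1.2  1.2] spin 0.0
```

```bash
python3 -m handwheel '[[[0,0,0.6,0],[0,0,1.2,0],[0,0,1.2,0]]]';  python3 -m handwheel '[[[0,0,0,0],[0,0,0,0],[0,0,0,0]]]' 140;python3 -m handwheel '[[[0,0,-10,0],[0,0,-40,0],[0,0,-80,0],[0,0,-110,0]]]'; python3 d.py 451 -261 160 -7.5
```

```text
time: 7.73
ee_pos: [506.0, 226.2, 30.7]
tool_rot: [0.68, 0.733, 0.0, 0.0]
contact_force: [0.0, 0.4, -1.2]
grip_width: 0.366
gripper_force: 30.0
time: 7.98
ee_pos: [506.1, 226.2, 30.8]
tool_rot: [0.68, 0.733, 0.0, 0.0]
contact_force: [0.0, 0.4, -0.1]
grip_width: 0.453
gripper_force: 0.0
time: 8.32
ee_pos: [506.3, 226.3, 143.7]
tool_rot: [0.68, 0.733, 0.001, 0.0]
contact_force: [0.7, 0.9, 0.8]
grip_width: 0.456
gripper_force: 0.0
t 8.32 p [506.3 226.3 143.7] phi 94.3 w 42.0 F [0.7 0.9 0.8]
[-481.8  -91.3  -16.6] spin 101.8
```

```bash
python3 -m handwheel '[[[-40,-8,-17,7],[-80,-15,-17,14],[-120,-23,-17,21],[-160,-30,-17,28],[-200,-38,-17,35],[-240,-46,-17,42],[-280,-54,-17,49],[-320,-61,-17,56],[-360,-69,-17,63],[-400,-76,-17,70],[-440,-84,-17,77],[-476,-91,-17,84]]]' 105;python3 -m handwheel '[[[0,0,0,7],[0,0,0,14],[0,0,0,18],[0,0,0,18]]]'; python3 d.py 451 -261 130 -7.5 451 -261 87 -7.5
python3 - <<'E'
from h import *
from rig import vision
for c in("top","side"):
    f=vision.grab_frame(c);print(c);planks(f,amin=60,yr=(-400,400))
E
```

```text
time: 9.32
ee_pos: [449.9, -257.8, 158.8]
tool_rot: [0.996, 0.086, 0.0, 0.001]
contact_force: [1.2, 0.4, 0.7]
grip_width: 0.59
gripper_force: 0.0
time: 9.65
ee_pos: [450.4, -255.7, 158.4]
tool_rot: [0.998, -0.069, 0.0, 0.0]
contact_force: [-0.7, -0.3, -0.4]
grip_width: 0.589
gripper_force: 0.0
t 9.65 p [ 450.4 -255.7  158.4] phi -7.9 w 54.2 F [-0.7 -0.3 -0.4]
[ 1.3  5.2 28.4] spin -0.4
[ 1.3  5.2 71.4] spin -0.4
top
px [442. 241.] n 79 ctr 517 -265 med [ 518.6 -261.7  101.6] LxW 31 28 yaw -6.7 slope [-3.0000e-02 -4.7000e-01  1.0176e+02]
px [295. 258.] n 1148 ctr 458 224 med [480.2 231.5  20.9] LxW 158 157 yaw -85.7 slope [1.300e-01 1.000e-02 2.468e+01]
px [417. 263.] n 457 ctr 454 -192 med [ 445.8 -185.7   63. ] LxW 130 48 yaw -7.3 slope [-0.07 -0.55 63.25]
side
px [332. 131.] n 191 ctr 645 -292 med [ 640.1 -284.3  141.5] LxW 38 32 yaw 63.4 slope [  1.07  -0.99 134.12]
px [383. 163.] n 531 ctr 454 -257 med [ 450.2 -252.9  101.1] LxW 161 39 yaw -9.2 slope [-7.0000e-02 -5.6000e-01  1.0077e+02]
px [373. 184.] n 642 ctr 457 -190 med [ 454.  -186.9   63.9] LxW 130 51 yaw -4.9 slope [-0.07 -0.57 63.45]
px [310. 293.] n 1782 ctr 459 225 med [477.4 245.4  19.5] LxW 161 161 yaw -85.7 slope [ 0.13  0.   23.8 ]
```

```bash
python3 -m handwheel '[[[1,2,20,0.4],[1,4,45,0.4],[1,4,65,0.4],[1,4,71,0.4],[1,4,71,0.4]]]'; python3 -m handwheel '[[[0,0,0,0],[0,0,0,0],[0,0,0,0],[0,0,0,0]]]' 255;python3 -m handwheel '[[[0,0,-10,0],[0,0,-30,0],[0,0,-60,0],[0,0,-95,0]]]'; python3 roll.py; python3 d.py 460 108 60 4
```

```text
time: 10.17
ee_pos: [450.3, -258.6, 85.6]
tool_rot: [0.998, -0.07, -0.001, -0.001]
contact_force: [-0.4, 0.1, 0.6]
grip_width: 0.585
gripper_force: 0.0
time: 10.5
ee_pos: [451.9, -258.2, 88.3]
tool_rot: [0.997, -0.071, 0.001, -0.001]
contact_force: [1.5, 7.4, 5.2]
grip_width: 0.394
gripper_force: 30.0
time: 10.83
ee_pos: [450.3, -259.1, 182.8]
tool_rot: [0.997, -0.071, -0.001, -0.0]
contact_force: [0.7, -1.3, -0.9]
grip_width: 0.39
gripper_force: 30.0
side
px [402. 143.] n 281 ctr 408 -251 med [ 405.  -248.9  196.4] LxW 72 33 yaw -6.0 slope [-1.0000e-01 -6.0000e-01  1.9582e+02]
top
px [453. 237.] n 81 ctr 519 -269 med [ 521.  -267.4  205.1] LxW 29 28 yaw 85.0 slope [-1.100e-01 -4.900e-01  2.055e+02]
t 10.93 p [ 453.7 -261.6  188.5] phi -8.1 w 35.8 F [ 0.6 -0.1  0.4]
[ -47.4 -367.6  125.5] spin -12.1
```

```bash
python3 -m handwheel '[[[-4,-39,0,-2],[-8,-78,0,-4],[-12,-117,0,-6],[-16,-156,15,-8],[-20,-195,35,-10],[-25,-234,60,-12],[-30,-270,80,-12],[-36,-306,100,-12],[-42,-342,120,-12],[-46,-364,137,-12],[-46,-364,144,-12],[-46,-364,144,-12]]]';  python3 d.py 460 108 14 4
```

```text
time: 11.93
ee_pos: [455.8, 108.6, 36.4]
tool_rot: [0.999, 0.035, -0.001, 0.0]
contact_force: [0.2, -0.3, -0.1]
grip_width: 0.392
gripper_force: 30.0
t 11.93 p [455.8 108.6  36.4] phi 4.1 w 36.1 F [ 0.2 -0.3 -0.1]
[ 4.2  0.9 22.4] spin 0.1
```

```bash
python3 -m handwheel '[[[2,0,12,0],[4,1,19,0],[4,1,22.5,0],[4,1,22.5,0]]]'; python3 -m handwheel '[[[0,0,0,0],[0,0,0,0],[0,0,0,0],[0,0,0,0],[0,0,0,0]]]' 100; python3 d.py 460 108 12.6 4;python3 -m handwheel '[[[0,0,1,0],[0,0,1,0],[0,0,1,0],[0,0,1,0],[0,0,1,0]]]' 255
```

```text
time: 12.27
ee_pos: [461.3, 105.8, 15.1]
tool_rot: [0.999, 0.033, -0.0, 0.0]
contact_force: [-0.4, 0.4, 1.6]
grip_width: 0.393
gripper_force: 30.0
time: 12.68
ee_pos: [461.3, 106.7, 15.5]
tool_rot: [0.999, 0.034, 0.0, 0.0]
contact_force: [-0.3, 0.0, -0.5]
grip_width: 0.605
gripper_force: 0.0
t 12.68 p [461.3 106.7  15.5] phi 3.9 w 55.7 F [-0.3  0.  -0.5]
[-1.2 -1.4  2.9] spin -0.1
time: 13.1
ee_pos: [461.1, 106.7, 14.1]
tool_rot: [0.999, 0.034, -0.0, 0.0]
contact_force: [0.2, -0.1, -0.9]
grip_width: 0.364
gripper_force: 30.0
```

```bash
python3 -m handwheel '[[[0,0,-10,0],[0,0,-40,0],[0,0,-72,0]]]'; python3 d.py 415 219.5 85 94.2
```

```text
time: 13.35
ee_pos: [459.8, 106.7, 86.4]
tool_rot: [0.999, 0.034, -0.002, 0.0]
contact_force: [0.6, 1.4, 0.3]
grip_width: 0.367
gripper_force: 30.0
t 13.35 p [459.8 106.7  86.4] phi 3.8 w 33.7 F [0.6 1.4 0.3]
[ -37.1 -115.6    1.6] spin -90.4
```

```bash
python3 -m handwheel '[[[-3,-10,0,-7],[-6,-20,0,-14],[-9,-30,0,-21],[-12,-40,0,-28],[-15,-50,0,-35],[-18,-60,0,-42],[-21,-70,0,-49],[-24,-80,0,-56],[-27,-90,0,-63],[-31,-100,0,-70],[-35,-110,0,-77],[-37,-116,0,-84]]]';python3 -m handwheel '[[[0,0,0,-6.4],[0,0,10,-6.4],[0,0,10,-6.4]]]'; python3 ends.py 380 450 66 92; python3 ends.py 470 540 26 45; python3 d.py 415 219.5 32.1 94.2
```

```text
time: 14.35
ee_pos: [415.8, 220.8, 86.9]
tool_rot: [0.718, 0.696, 0.0, -0.0]
contact_force: [-1.1, 0.5, 0.6]
grip_width: 0.363
gripper_force: 30.0
time: 14.6
ee_pos: [415.7, 220.0, 75.9]
tool_rot: [0.68, 0.733, -0.001, -0.0]
contact_force: [-0.9, -1.3, -1.4]
grip_width: 0.368
gripper_force: 30.0
side 465 y [188. 195. 302. 304.] x [393. 430.]
top 51 y [143. 143. 160. 160.] x [403. 433.]
side 550 y [160. 166. 306. 308.] x [484. 521.]
top 226 y [148. 148. 305. 305.] x [483. 523.]
t 14.8 p [416.6 220.   76.7] phi 94.2 w 33.7 F [ 0.1  0.4 -0.5]
[-0.4 -1.7 44.6] spin 0.0
```

```bash
python3 -m handwheel '[[[-1,0,15,0],[-3,-1,28,0],[-3,-1,36,0],[-3,-1,39,0],[-3,-1,41,0],[-3,-1,42,0],[-3,-1,43,0],[-3,-1,43,0]]]'; python3 d.py 415 217 31.9 94.2
```

```text
time: 15.47
ee_pos: [415.9, 217.0, 33.5]
tool_rot: [0.68, 0.733, 0.0, 0.0]
contact_force: [-0.4, -0.0, -0.4]
grip_width: 0.366
gripper_force: 30.0
t 15.47 p [415.9 217.   33.5] phi 94.3 w 33.7 F [-0.4 -0.  -0.4]
[ 0.  -0.9  1.6] spin 0.1
```

```bash
python3 -m handwheel '[[[0,0,0.8,0],[0,0,1.5,0],[0,0,1.5,0]]]';  python3 -m handwheel '[[[0,0,0,0],[0,0,0,0],[0,0,0,0]]]' 140;python3 -m handwheel '[[[0,0,-10,0],[0,0,-40,0],[0,0,-80,0],[0,0,-110,0]]]'; python3 d.py 454.5 -194 130 -7.5
```

```text
time: 15.72
ee_pos: [415.9, 217.0, 32.1]
tool_rot: [0.68, 0.733, 0.0, 0.0]
contact_force: [-0.7, 0.3, 3.0]
grip_width: 0.365
gripper_force: 30.0
time: 15.97
ee_pos: [415.7, 216.9, 31.7]
tool_rot: [0.68, 0.733, -0.0, 0.0]
contact_force: [1.1, 0.5, -0.1]
grip_width: 0.449
gripper_force: 0.0
time: 16.3
ee_pos: [415.7, 216.9, 143.6]
tool_rot: [0.68, 0.733, 0.0, 0.0]
contact_force: [1.1, 1.1, -0.0]
grip_width: 0.45
gripper_force: 0.0
t 16.3 p [415.7 216.9 143.6] phi 94.3 w 41.4 F [ 1.1  1.1 -0. ]
[-412.7    8.2   13.7] spin 101.8
```

```bash
python3 -m handwheel '[[[-35,0,0,7],[-70,1,0,14],[-105,2,0,21],[-140,3,0,28],[-175,4,0,35],[-210,4,0,42],[-245,5,0,49],[-280,6,0,56],[-315,6,0,63],[-350,7,0,70],[-385,8,0,77],[-413,8,0,84]]]' 72;python3 -m handwheel '[[[0,0,0,7],[0,0,0,14],[0,0,0,18],[0,0,0,18]]]'; python3 d.py 454.5 -194 52 -7.5
python3 - <<'E'
from h import *
from rig import vision
fs={}
for c in("top","side"):
    f=fs[c]=vision.grab_frame(c);W=world(f);print(c);planks(f,zmin=26,amin=60,yr=(-230,400))
cv2.imwrite("pics/s1.png",np.hstack([cv2.resize(f["frame"][a:a+b,d:d+e,::-1],(400,400)) for f,a,b,d,e in((fs["top"],210,100,245,100),(fs["side"],240,110,255,110))]))
E
```

```text
time: 17.3
ee_pos: [454.3, -196.9, 141.7]
tool_rot: [0.996, 0.086, 0.0, 0.0]
contact_force: [0.6, 1.1, 1.2]
grip_width: 0.72
gripper_force: 0.0
time: 17.63
ee_pos: [454.1, -194.6, 141.5]
tool_rot: [0.998, -0.069, -0.0, -0.0]
contact_force: [-1.2, 0.4, -0.4]
grip_width: 0.721
gripper_force: 0.0
t 17.63 p [ 454.1 -194.6  141.5] phi -7.9 w 66.3 F [-1.2  0.4 -0.4]
[ 0.4 -0.6 89.5] spin -0.4
top
px [294. 248.] n 460 ctr 503 227 med [502.9 228.   35.6] LxW 158 34 yaw -85.8 slope [-1.000e-02 -0.000e+00  3.537e+01]
px [296. 274.] n 456 ctr 413 219 med [414.3 219.2  35.4] LxW 158 34 yaw -85.9 slope [-1.000e-02  0.000e+00  3.542e+01]
side
px [373. 184.] n 627 ctr 456 -190 med [ 454.3 -187.8   63.4] LxW 130 47 yaw -7.1 slope [-0.08 -0.58 63.35]
px [296. 286.] n 626 ctr 505 228 med [504.1 234.4  35.9] LxW 159 36 yaw -85.9 slope [ 2.000e-02 -0.000e+00  3.558e+01]
px [329. 296.] n 664 ctr 414 220 med [413.9 225.   35.8] LxW 160 35 yaw -85.8 slope [ 3.000e-02 -1.000e-02  3.559e+01]
```

View pics/s1.png

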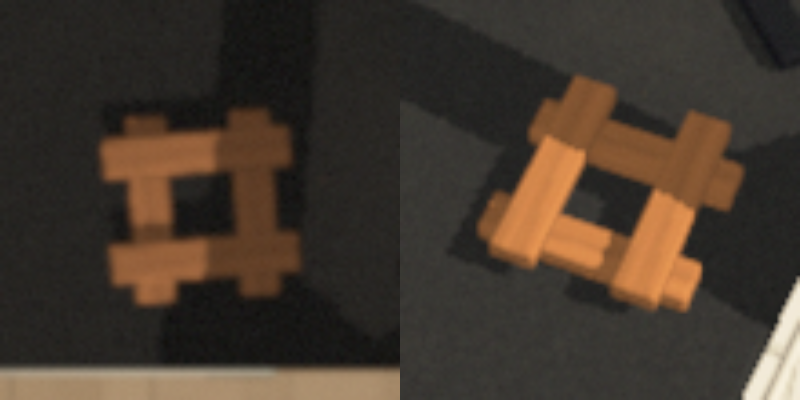

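The top crop (left) shows both long planks lying square across the feet, at (195,150) and (205,260). The side crop confirms they are level. Now the cap.

```bash
python3 -m handwheel '[[[0,0,25,0],[0,0,55,0],[0,0,78,0],[0,0,88,0],[0,0,88,0]]]'; python3 -m handwheel '[[[0,0,0,0],[0,0,0,0],[0,0,0,0],[0,0,0,0]]]' 255;python3 -m handwheel '[[[0,0,-10,0],[0,0,-30,0],[0,0,-60,0],[0,0,-95,0]]]'; python3 roll.py; python3 d.py 460 105 60 4
```

```text
time: 18.15
ee_pos: [453.0, -193.4, 51.8]
tool_rot: [0.998, -0.067, -0.002, -0.001]
contact_force: [-1.1, 1.0, -1.1]
grip_width: 0.719
gripper_force: 0.0
time: 18.48
ee_pos: [455.2, -193.0, 55.4]
tool_rot: [0.998, -0.068, 0.001, -0.001]
contact_force: [2.5, 9.5, 5.1]
grip_width: 0.544
gripper_force: 30.0
time: 18.82
ee_pos: [453.6, -194.2, 150.2]
tool_rot: [0.998, -0.067, -0.001, -0.0]
contact_force: [0.4, -1.0, -0.1]
grip_width: 0.541
gripper_force: 30.0
side
px [389. 165.] n 273 ctr 418 -187 med [ 417.3 -183.3  158.4] LxW 55 43 yaw -4.9 slope [-8.0000e-02 -6.4000e-01  1.5802e+02]
top
px [431. 275.] n 66 ctr 406 -206 med [ 407.4 -203.4  175.7] LxW 33 20 yaw -5.1 slope [-6.0000e-02  4.0000e-02  1.7535e+02]
t 18.92 p [ 457.4 -196.4  155.3] phi -7.7 w 49.7 F [ 0.2 -1.  -1.3]
[ -39.  -299.6   93.2] spin -11.7
```

```bash
python3 -m handwheel '[[[-4,-39,0,-2],[-8,-78,0,-4],[-12,-117,0,-6],[-16,-156,10,-8],[-21,-195,30,-10],[-26,-234,55,-12],[-32,-266,80,-12],[-38,-289,98,-12],[-38,-289,108,-12],[-38,-289,110,-12]]]';  python3 d.py 460 95 18 4
```

```text
time: 19.75
ee_pos: [454.2, 98.5, 37.4]
tool_rot: [0.999, 0.039, -0.001, 0.0]
contact_force: [-0.1, -0.6, -0.7]
grip_width: 0.542
gripper_force: 30.0
t 19.75 p [454.2  98.5  37.4] phi 4.5 w 49.8 F [-0.1 -0.6 -0.7]
[ 5.6  3.9 19.4] spin 0.5
```

```bash
python3 -m handwheel '[[[3,1,8,0.3],[5,3,15,0.3],[5,3,18,0.3],[5,3,20,0.3],[5,3,20,0.3]]]'; python3 -m handwheel '[[[0,0,0,0],[0,0,0,0],[0,0,0,0],[0,0,0,0],[0,0,0,0]]]' 65; python3 roll.py; python3 d.py 460 95 13.5 4
```

```text
time: 20.17
ee_pos: [460.9, 93.8, 18.7]
tool_rot: [0.999, 0.034, 0.0, 0.0]
contact_force: [-0.9, 0.0, -1.2]
grip_width: 0.543
gripper_force: 30.0
time: 20.58
ee_pos: [460.9, 94.6, 18.9]
tool_rot: [0.999, 0.035, 0.0, 0.0]
contact_force: [-0.4, 0.2, -0.7]
grip_width: 0.74
gripper_force: 0.0
side
px [350. 256.] n 61 ctr 421 66 med [420.6  66.9  18.5] LxW 47 26 yaw -28.3 slope [-0.02  0.07 18.78]
px [324. 279.] n 685 ctr 461 163 med [448.5 175.2  29. ] LxW 158 64 yaw -0.7 slope [ 0.06 -0.2  26.01]
px [346. 268.] n 96 ctr 416 103 med [416.7 105.7  13.1] LxW 41 18 yaw -1.0 slope [ 0.05 -0.51 11.66]
px [295. 271.] n 33 ctr 539 178 med [536.7 180.8  17.1] LxW 32 14 yaw -62.8 slope [-6.700e-01 -1.000e-02  1.634e+01]
top
px [307. 243.] n 76 ctr 518 181 med [520.3 182.9  31.1] LxW 43 25 yaw 1.3 slope [-0.61 -0.2  27.05]
px [307. 278.] n 72 ctr 402 183 med [400.8 182.4  30.2] LxW 44 22 yaw -2.5 slope [ 0.92 -0.37 25.67]
px [336. 272.] n 40 ctr 421 85 med [421.3  81.4  17.7] LxW 52 7 yaw 89.8 slope [-0.13 -0.1  17.74]
t 20.68 p [460.8  94.6  18.8] phi 4.0 w 68.6 F [-0.1  0.6  0.3]
[-0.8 -0.5  5.3] spin -0.0
```

```bash
python3 -m handwheel '[[[0,0,3,0],[0,0,5,0],[0,0,5,0],[0,0,5,0]]]'; python3 -m handwheel '[[[0,0,0,0],[0,0,0,0],[0,0,0,0],[0,0,0,0],[0,0,0,0]]]' 255;  python3 d.py 459 223 90 4.2; python3 -m handwheel '[[[0,0,-10,0],[0,0,-40,0],[0,0,-75,0]]]'; python3 d.py 459 223 90 4.2
python3 - <<'E'
from h import *
from rig import vision
for c in("side","top"):
    f=vision.grab_frame(c);print(c);planks(f,yr=(40,150),zmin=75,zmax=115,amin=25)
E
```

```text
time: 21.02
ee_pos: [460.6, 94.5, 13.5]
tool_rot: [0.999, 0.035, -0.0, 0.0]
contact_force: [-0.3, 0.8, 0.1]
grip_width: 0.747
gripper_force: 0.0
time: 21.43
ee_pos: [460.8, 94.5, 13.7]
tool_rot: [0.999, 0.034, 0.0, 0.0]
contact_force: [0.1, -0.3, 0.9]
grip_width: 0.543
gripper_force: 30.0
t 21.43 p [460.8  94.5  13.7] phi 4.0 w 49.9 F [ 0.1 -0.3  0.9]
[   7.1 -128.3  -76.3] spin -0.2
time: 21.68
ee_pos: [459.0, 94.4, 87.9]
tool_rot: [0.999, 0.034, -0.003, 0.0]
contact_force: [0.7, -0.1, -0.7]
grip_width: 0.541
gripper_force: 30.0
t 21.68 p [459.   94.4  87.9] phi 3.9 w 49.8 F [ 0.7 -0.1 -0.7]
[   8.8 -128.3   -2.1] spin -0.3
side
px [353. 241.] n 44 ctr 415 73 med [417.8  71.5  92.4] LxW 39 16 yaw -5.0 slope [1.000e-02 2.100e-01 9.227e+01]
px [348. 254.] n 70 ctr 412 114 med [411.6 113.7  87.3] LxW 41 14 yaw 15.6 slope [-4.000e-02  2.100e-01  8.601e+01]
top
px [334. 274.] n 138 ctr 411 89 med [412.7  90.7  98.2] LxW 49 29 yaw -89.6 slope [4.000e-02 1.000e-02 9.827e+01]
```

```bash
python3 -m handwheel '[[[3,-30,0,0],[5,-65,0,0],[7,-100,0,0],[8,-128,0,0],[8,-128,8,0],[8,-128,15,0],[8,-128,15,0]]]'; python3 d.py 459 223 49.7 4.2;python3 - <<'E'
from h import *
from rig import vision
for c in("side","top"):
    f=vision.grab_frame(c);print(c);planks(f,yr=(150,300),zmin=58,zmax=115,amin=25)
E
```

```text
time: 22.37
ee_pos: [458.4, 222.0, 71.6]
tool_rot: [0.999, 0.035, -0.002, 0.001]
contact_force: [-1.3, -0.4, -1.0]
grip_width: 0.541
gripper_force: 30.0
t 22.37 p [458.4 222.   71.6] phi 4.0 w 49.8 F [-1.3 -0.4 -1. ]
[ 0.7 -1.  21.9] spin -0.2
side
px [333. 279.] n 37 ctr 418 198 med [416.4 198.6  76.1] LxW 36 14 yaw 8.7 slope [-3.000e-02  2.600e-01  7.591e+01]
px [329. 290.] n 210 ctr 416 227 med [412.7 232.9  75. ] LxW 46 35 yaw 3.5 slope [ 5.000e-02 -1.800e-01  7.362e+01]
top
px [296. 275.] n 141 ctr 410 216 med [410.2 215.7  76.5] LxW 47 33 yaw 89.9 slope [ 2.000e-02 -3.000e-02  7.608e+01]
```

```bash
python3 -m handwheel '[[[0,-1,8,0],[0,-1,14,0],[0,-1,17,0],[0,-1,18.5,0],[0,-1,19.5,0],[0,-1,20,0],[0,-1,20,0]]]'; python3 d.py 459 223 49.5 4.2
```

```text
time: 23.05
ee_pos: [459.9, 223.7, 53.7]
tool_rot: [0.999, 0.034, 0.0, 0.0]
contact_force: [0.5, -0.3, -0.2]
grip_width: 0.544
gripper_force: 30.0
t 23.05 p [459.9 223.7  53.7] phi 4.0 w 50.0 F [ 0.5 -0.3 -0.2]
[-1.   0.7  4.2] spin -0.2
```

```bash
python3 -m handwheel '[[[0,0,1,0],[0,0,2,0],[0,0,2.7,0],[0,0,3.3,0],[0,0,3.3,0]]]'; python3 d.py 459 223 49.5 4.2
```

```text
time: 23.47
ee_pos: [459.8, 223.8, 50.3]
tool_rot: [0.999, 0.035, -0.0, 0.0]
contact_force: [-0.8, -0.5, -0.2]
grip_width: 0.538
gripper_force: 30.0
t 23.47 p [459.8 223.8  50.3] phi 4.0 w 49.5 F [-0.8 -0.5 -0.2]
[-0.8  0.7  0.8] spin -0.2
```

```bash
python3 -m handwheel '[[[0,0,0.6,0],[0,0,1,0],[0,0,1,0]]]'; python3 -m handwheel '[[[0,0,0,0],[0,0,0,0],[0,0,0,0],[0,0,0,0]]]' 85; python3 -m handwheel '[[[0,0,-6,0],[0,0,-30,0],[0,0,-65,0],[0,0,-100,0]]]'; python3 -m handwheel '[[[0,30,0,0],[0,65,0,0],[0,100,0,0],[0,140,0,0],[0,180,0,0],[0,210,0,0],[0,210,0,0],[0,210,0,0]]]'
python3 - <<'E'
from h import *
from rig import vision
fs={}
for c in("top","side"):
    f=fs[c]=vision.grab_frame(c);print(c);planks(f,zmin=45,amin=60,yr=(100,400));planks(f,zmin=27,zmax=44,amin=60,yr=(100,400))
cv2.imwrite("pics/s2.png",np.hstack([cv2.resize(f["frame"][a:a+b,d:d+e,::-1],(400,400)) for f,a,b,d,e in((fs["top"],210,100,245,100),(fs["side"],240,110,255,110))]))
E
```

```text
time: 23.72
ee_pos: [459.9, 223.8, 49.8]
tool_rot: [0.999, 0.035, 0.0, 0.0]
contact_force: [-1.5, 0.4, 3.3]
grip_width: 0.539
gripper_force: 30.0
time: 24.05
ee_pos: [459.8, 223.7, 49.3]
tool_rot: [0.999, 0.034, -0.0, 0.0]
contact_force: [-0.7, -0.2, -0.6]
grip_width: 0.667
gripper_force: 0.0
time: 24.38
ee_pos: [459.1, 223.5, 150.2]
tool_rot: [0.999, 0.034, -0.001, 0.0]
contact_force: [1.7, -0.0, 0.1]
grip_width: 0.665
gripper_force: 0.0
time: 25.05
ee_pos: [474.4, 12.8, 149.8]
tool_rot: [0.999, 0.033, 0.0, 0.0]
contact_force: [-0.1, 1.1, 0.2]
grip_width: 0.668
gripper_force: 0.0
top
px [295. 261.] n 559 ctr 460 222 med [457.6 221.4  53.4] LxW 128 50 yaw 4.0 slope [-0.000e+00 -2.000e-02  5.344e+01]
px [309. 247.] n 159 ctr 507 173 med [506.3 174.8  35.2] LxW 52 34 yaw -87.6 slope [ 0.   -0.04 35.15]
px [279. 249.] n 160 ctr 500 279 med [499.5 278.1  35.3] LxW 52 34 yaw -87.8 slope [-2.00e-02 -2.00e-02  3.53e+01]
px [312. 273.] n 167 ctr 416 166 med [417.6 164.9  35.3] LxW 56 36 yaw -84.7 slope [7.000e-02 2.000e-02 3.529e+01]
px [281. 275.] n 157 ctr 410 272 med [411.  270.2  35.9] LxW 52 31 yaw 89.8 slope [ 1.000e-02 -2.000e-02  3.568e+01]
side
px [314. 286.] n 846 ctr 460 222 med [458.8 225.   53.7] LxW 129 54 yaw 4.0 slope [ 0.000e+00 -3.000e-02  5.357e+01]
px [305. 267.] n 120 ctr 509 169 med [511.  170.3  36.3] LxW 41 35 yaw -85.1 slope [ 1.000e-02 -0.000e+00  3.612e+01]
px [336. 277.] n 111 ctr 419 161 med [423.5 159.8  36. ] LxW 46 34 yaw -85.3 slope [-3.000e-02  2.000e-02  3.597e+01]
px [290. 299.] n 267 ctr 500 278 med [501.1 277.1  35.7] LxW 60 37 yaw -85.0 slope [ 1.000e-02 -3.000e-02  3.576e+01]
px [323. 310.] n 282 ctr 412 269 med [411.2 268.2  35.9] LxW 65 48 yaw -77.5 slope [ 0.05 -0.07 35.93]
```

View pics/s2.png

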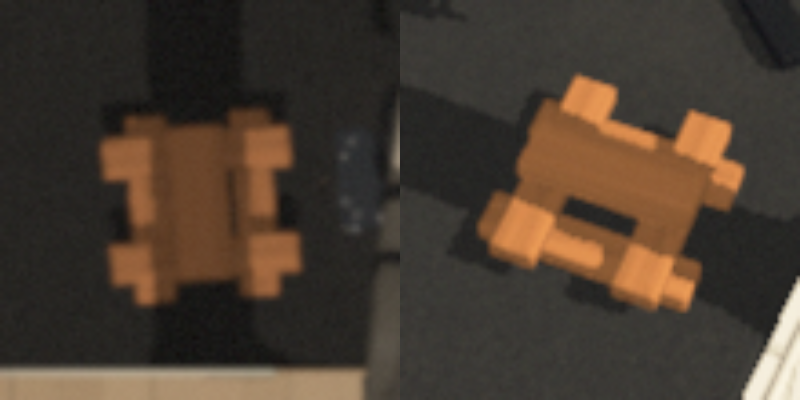

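The cap lies centrally across both long planks, at about (197,205) in the top crop. It is level (top at 54 mm), centred at (460,222) and turned 4°, parallel to the feet. Everything is at rest and the arm is clear.

```bash
python3 -c "
from rig import workorder;print(workorder.job_done())"
```

```text
the job is handed in; nothing more can be done
None
```

I stacked the two long planks square across the lower pair, laid the short wide one level and centred on top, and handed the job in after about 25 s; no verdict was shown.

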